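# Sort dishes, sample pucks and the objective onto their plates

### The arm

A 6-joint arm with a two-finger parallel gripper is mounted at the origin on a cart in front of the work surface, level with it; the furniture and walls round the work are solid. World frame = base frame: x ahead of the robot, y to its left, z up, the work surface at z = 0. Lengths are in m, angles in degrees, forces in N, time in s.
With the tool pointing down it reaches from about 0.4 to 0.825 m from the base axis. Payload 7 kg.
Tool frame: the origin (TCP) lies between the finger pads; the fingertips stand 19 mm ahead of it and the grasp point (between the pads) is the TCP; z points along the fingers, y is the line along which they close (so a half turn about z gives the same grasp; the last joint's range is limited). The gripper opens to 88 mm and grips with 3 to 60 N. Pads are 19 mm wide; open, the fingers measure 130 mm over their backs; the gripper's body (78 mm by 193 mm) begins 47 mm behind the grasp point.
Start: joints at [85.892, 20.546, 0.682, 0, -70.136, -16.507], TCP at [0.238, 0.632, 0.246] pointing down, gripper open.
Joint ranges: [-176.03, 176.03], [-82.01, 121.73], [-58.28, 71.71], [-173.87, 95.51], [-174.79, -0.11], [-173.66, 173.66]. Speed limits (degrees/s): [136.94, 136.94, 172.46, 180, 180, 180].

### API

Orientations are given as [roll, pitch, yaw] about the fixed x, y, z axes, in that order (R = Rz(yaw) Ry(pitch) Rx(roll)).
In Python, from plant import get_obs, snapshot, close_job, spot_in, spot_point gives the robot as it stands.
- The arm moves only by the tool play_rows, never from a script. Its argument "plan" is a list of rows, each a list of 6 numbers: the shift along the tool's x, y, z in cm, then the turn, a rotation vector about the tool's x, y, z in degrees. A call has 1 to 20 rows; each row shifts and turns the commanded pose from where the row before left it, along the tool's axes as they then stand; what a row does not reach is not made up. A row lasts 1/12 s, in which the tool goes at most 41.7 mm and 7.16 degrees, less where a joint would pass 70% of its speed; a pose out of reach is approached as far as the arm can. A call is refused whole if a number of a shift passes 4.17 or a number of a turn 7.16, either way. A call with a gripper value outside its range is refused whole. "grip" is the finger opening in cm, from 0 to 8.76, set as the call begins (left out, the last holds). The fingers move at their own pace and stop on an object; the grip force is fixed at half the most. Time passes only in rows, so rows that do not move let the fingers close. It gives the time, the measured TCP pose, the force, the opening and the grip force at its end, in the units of the state.
- get_obs(): the state, without advancing time (a new reading comes with each control period).
- snapshot(name): name is "scene" or "top" or "wrist"; returns a dict with "frame" (400x640x3 uint8, red, green, blue), "fx", "fy", "cx", "cy" (pixels), "position" and "attitude" of the camera in the world. Camera axes: x right, y down, z forward; pixel columns grow to the right and rows downward; lengths in m; the calibration is good to about 2 mm. A picture is of the moment at which its call begins. There is no depth.
- close_job(): hands the job in; it is judged then, once.
Trained networks look in the newest picture that a camera, given by its name, has taken for a name from the list of things; names that differ only in an ending like _2 or _b are one class to them, and where a whole thing is asked for, a point or a joint stands for the part that bears it (a point fixed in the world has none). Each returns a list of dicts, best first, with "score" (0 to 1); they miss things now and then, are a little off and sometimes report something else, mostly with a low value. They report only what shows in the picture. A call takes as long as a camera call.
- spot_in(camera, thing): "position" ([x, y, z] in m, in world coordinates, good to about 4 mm: the middle of the surface that is visible of it).
- spot_point(camera, thing): "position" ([x, y, z] in m, in world coordinates, good to about 4 mm: a listed point, or the origin of a listed thing).
The state is a dict: "clock": time; "joint_pos": joint angles; "qvel": joint speeds; "tau": joint torques, N m; "tool_pos": TCP position; "orientation": TCP orientation; "force": force on the tool from outside, world axes, zero at the start; "moment": the same for the moment, N m; "opening": finger opening in m; "gripper_force": force on a finger pad.
Only numpy, scipy, OpenCV 4.12 (cv2) and the standard library are available. Lean on these libraries where they do the work, as an engineer would, in place of code of your own. Each camera call takes 0.05 s, during which the arm holds its last target. There are 200 camera calls.

### The job

Clear up after the session: put the two petri dishes into the two large recesses of the long plate, the two sample pucks into the two small recesses of the shorter plate, and stand the spare objective upright in the recess of the square stand. Each thing gets a recess to itself (which of the two does not matter for a pair) and must sit flat on its floor, let go; leave the filter box and the roll of tape where they are.

Things in the scene. Friction and masses are not known exactly. Their poses are not given: they have to be found in the camera images.
- petri_dish_a: Closed petri dish with tan contents, a flat disc 62 mm in diameter and 15 mm high (the lowest 4 mm narrow to a base 56 mm across), lying flat, light (about 20 g). Origin: centre of its underside, z up. Round: grasp across the rim from any side.
- petri_dish_b: Closed petri dish with tan contents, a flat disc 62 mm in diameter and 15 mm high (the lowest 4 mm narrow to a base 56 mm across), lying flat, light (about 20 g). Origin: centre of its underside, z up. Round: grasp across the rim from any side.
- sample_puck_a: Mounted microscopy sample: a short solid teal cylinder 32 mm in diameter and 18 mm high with a small grey disc in its top face, about 60 g. Origin: centre of its underside, z up.
- sample_puck_b: Mounted microscopy sample: a short solid black cylinder 32 mm in diameter and 20 mm high with a small grey disc in its top face, about 60 g. Origin: centre of its underside, z up.
- spare_objective: Spare microscope objective, a pale metal barrel 36 mm in diameter and 50 mm high whose top tapers to a small dark lens, standing upright, about 160 g. Origin: centre of its underside, z up. Grasp it round the straight lower half.
- dish_plate: Thin white plate fixed to the bench, 194 mm long and 98 mm wide, 9 mm thick, with two round recesses 78 mm in diameter centred at y = +46 and -46 mm; each recess is 4 mm deep with a dark pad as its floor, 5 mm above the bench. Origin: centre of its underside; y runs along its length, z up.
- puck_plate: Thin white plate fixed to the bench, 138 mm long and 74 mm wide, 9 mm thick, with two round recesses 50 mm in diameter centred at y = +32 and -32 mm; each recess is 4 mm deep with a dark pad as its floor, 5 mm above the bench. Origin: centre of its underside; y runs along its length, z up.
- objective_stand: Thin white plate fixed to the bench, 78 mm square, 9 mm thick, with one round recess 54 mm in diameter at its centre; each recess is 4 mm deep with a dark pad as its floor, 5 mm above the bench. Origin: centre of its underside; y runs along one side, z up.
- filter_box: Bystander: flat black box 51 x 66 x 20 mm lying loose on the bench. Origin: centre of its underside. Leave it where it is.
- tape: Bystander: roll of brown tape 65 mm in diameter and 18 mm high lying loose on the bench. Origin: centre of its underside. Leave it where it is.

How it is judged:
By the outcome, as a careful person would: the job done as asked, in the order asked, and still so for the second after the job is handed in, with the robot touching nothing.
It also fails if it takes over 106 s, if anything falls off the work surface, if the arm or the gripper's body presses on something with over 40 N, if the wrist force passes 120 N, or if a joint passes its speed limit or range.

## Working session

There is one attempt and no reset: what is moved stays moved. The work goes in short steps, Python scripts to look and compute and a tool call to move; the robot and the scene stay as the last step left them, time stands still between calls to the robot, and variables do not carry over. Pictures are saved under pics/ and viewed, at most 14 in all, crops included, and the job is handed in when it is done.

Besides the shell and the picture viewer there is one more tool, called after "Call:" as name(argument=value, ...), one argument or row to a line, values as JSON. play_rows: Moves the arm, as the interface text tells. Its arguments: {"type":"object","properties":{"plan":{"type":"array","items":{"type":"array","items":{"type":"number"}}},"grip":{"type":"number"}},"required":["plan"]}

```bash
mkdir -p pics; ls
python3 - <<'E'
from plant import *
import cv2
o=get_obs(); print(o['clock'],o['tool_pos'],o['orientation'],o['opening'])
for c in ['top','scene']:
    s=snapshot(c); cv2.imwrite(f'pics/{c}0.png',s['frame'][:,:,::-1]); print(c,s['fx'],s['fy'],s['cx'],s['cy'],s['position'],s['attitude'])
    for t in ['petri_dish_a','sample_puck_a','sample_puck_b','spare_objective','dish_plate','puck_plate','objective_stand','filter_box','tape']:
        print(t,[(round(d['score'],2),[round(float(v),3) for v in d['position']]) for d in spot_point(c,t)])
print(get_obs()['clock'])
E
```

```text
pics
0.0 [0.23753333 0.63134058 0.24467884] [ 1.79908697e+02 -8.04672610e-03 -2.06227671e+01] 0.08792432012344534
top 515.3797348593272 515.3797348593272 317.03550878027636 212.21794496119742 [0.47681503 0.08111266 1.3312661 ] [-1.75656376e+02  1.71428747e-01 -8.99928121e+01]
petri_dish_a [(0.67, [0.442, -0.233, 0.006]), (0.52, [0.424, -0.109, -0.004])]
sample_puck_a [(0.73, [0.443, 0.277, -0.003]), (0.69, [0.451, 0.029, -0.001]), (0.47, [0.62, -0.214, -0.001]), (0.45, [0.442, 0.158, -0.0])]
sample_puck_b [(0.73, [0.443, 0.277, -0.003]), (0.69, [0.451, 0.029, -0.001]), (0.47, [0.62, -0.214, -0.001]), (0.45, [0.442, 0.158, -0.0])]
spare_objective [(0.58, [0.438, 0.279, -0.004])]
dish_plate [(0.62, [0.607, 0.261, -0.001])]
puck_plate [(0.69, [0.616, -0.214, -0.004])]
objective_stand [(0.59, [0.61, 0.022, 0.002])]
filter_box [(0.76, [0.509, 0.43, 0.001])]
tape [(0.74, [0.766, 0.108, -0.002]), (0.73, [0.617, -0.213, -0.003])]
scene 362.12865608101373 362.12865608101373 318.4807517091756 199.464957187051 [-0.07227591 -0.25360679  0.54964991] [-124.5853182    -0.51788677  -62.66348401]
petri_dish_a [(0.73, [0.422, -0.107, -0.005]), (0.65, [0.444, -0.236, 0.002])]
sample_puck_a [(0.74, [0.439, 0.159, -0.0]), (0.68, [0.453, 0.034, 0.002])]
sample_puck_b [(0.74, [0.439, 0.159, -0.0]), (0.68, [0.453, 0.034, 0.002])]
spare_objective [(0.5, [0.439, 0.277, 0.001])]
dish_plate [(0.79, [0.601, 0.261, 0.005])]
puck_plate [(0.61, [0.616, -0.211, 0.0])]
objective_stand [(0.69, [0.612, 0.025, -0.003])]
filter_box [(0.91, [0.513, 0.427, 0.001])]
tape [(0.72, [0.766, 0.107, 0.0])]
1.0
```

View pics/top0.png

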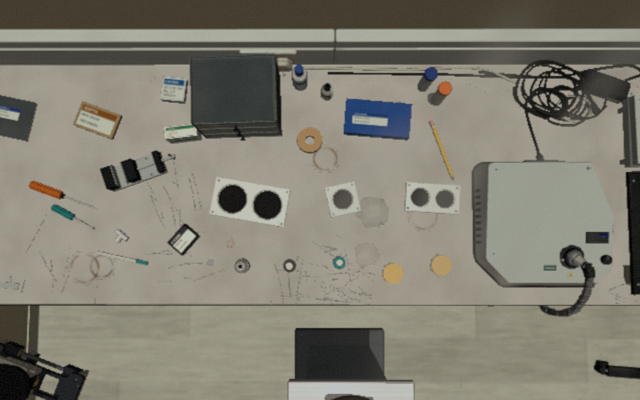

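View pics/scene0.png

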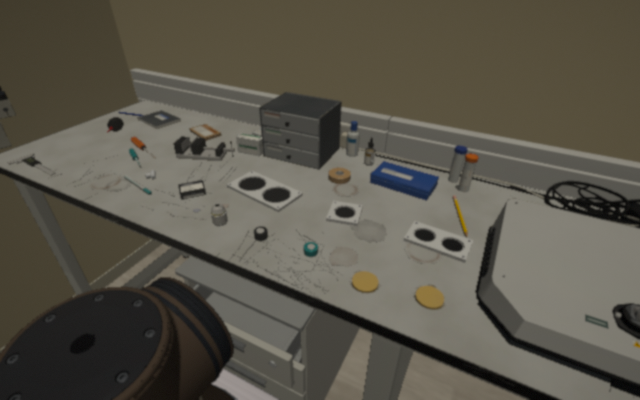

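The top picture shows the dish plate at px (250,202), the stand at (342,199), the puck plate at (432,198), the dishes at (393,272) and (441,265), the teal puck at (339,262), the black puck at (289,266) and the objective at (242,266). All of these agree with the networks. The scene view is consistent and shows the microscope bounding the right side. I'll turn to yaw -90, so the gripper closes along world x, and move off.

Call:
play_rows(
  plan=[
    [0,0,0,0,0,6.94],
    [0,0,0,0,0,6.94],
    [0,0,0,0,0,6.94],
    [0,0,0,0,0,6.94],
    [0,0,0,0,0,6.94],
    [0,0,0,0,0,6.94],
    [0,0,0,0,0,6.94],
    [0,0,0,0,0,6.94],
    [0,0,0,0,0,6.94],
    [0,0,0,0,0,6.94],
    [3.2,-2.6,0,0,0,0],
    [3.2,-2.6,0,0,0,0],
    [3.2,-2.6,0,0,0,0],
    [3.2,-2.6,0,0,0,0],
    [3.2,-2.6,0,0,0,0],
    [3.2,-2.6,0,0,0,0],
    [3.2,-2.6,0,0,0,0],
    [3.2,-2.6,0,0,0,0],
    [3.2,-2.6,0,0,0,0],
    [3.2,-2.6,0,0,0,0],
  ],
  grip=8.76,
)

```text
clock: 2.67
tool_pos: [0.4985, 0.31, 0.246]
orientation: [-180.0, 0.0, -90.0]
force: [0.6, 0.2, 0.3]
opening: 0.088
gripper_force: 0.0
```

```bash
cat > h.py <<'E'
from plant import *
import numpy as np, cv2
from scipy.spatial.transform import Rotation as R
def ray(s,u,v,z):
    "world point on plane z seen at pixel u,v"
    d=R.from_euler('xyz',s['attitude'],degrees=True).apply([(u-s['cx'])/s['fx'],(v-s['cy'])/s['fy'],1]); p=np.array(s['position'])
    return p+d*(z-p[2])/d[2]
def px(s,p):
    c=R.from_euler('xyz',s['attitude'],degrees=True).inv().apply(np.array(p)-s['position'])
    return np.array([s['cx']+s['fx']*c[0]/c[2],s['cy']+s['fy']*c[1]/c[2]])
def look(name,things,save=None):
    s=snapshot(name)
    if save: cv2.imwrite(f'pics/{save}.png',s['frame'][:,:,::-1])
    for t in things: print(t,[(round(d['score'],2),np.round(d['position'],4).tolist()) for d in spot_point(name,t)])
    return s
E
python3 - <<'E'
from h import *
s=look('wrist',['dish_plate','spare_objective','sample_puck_a'],'w1')
print(s['position'],s['attitude'],s['fx'],get_obs()['tool_pos'])
E
```

```text
dish_plate [(0.88, [0.6118, 0.2583, 0.0056])]
spare_objective [(0.72, [0.4412, 0.2778, 0.0034])]
sample_puck_a [(0.69, [0.445, 0.1512, 0.0])]
[0.49810598 0.22952222 0.38491151] [1.62793411e+02 5.05197249e-02 1.79997633e+02] 355.2624997409203 [0.49830301 0.31053452 0.24558931]
```

View pics/w1.png

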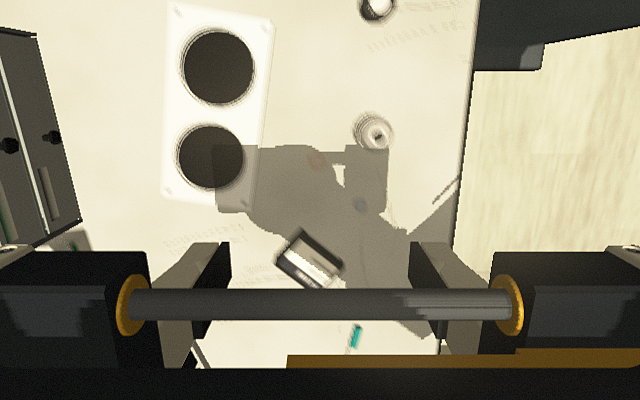

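The wrist view (left is +x, up is -y) shows the two dish recesses at px (217,67) and (210,157). The objective is at (373,133), the black puck at the top (378,8) and the filter box at (309,260). I'll compute the recess centres from the dark pads.

```bash
cat >> h.py <<'E'
def discs(s,mask,z,amin,amax):
    "round blobs of a mask: pixel centre, axes, world centre on plane z"
    mask=cv2.morphologyEx(mask.astype(np.uint8)*255,cv2.MORPH_OPEN,np.ones((3,3)))
    for c in cv2.findContours(mask,cv2.RETR_EXTERNAL,cv2.CHAIN_APPROX_NONE)[0]:
        h=cv2.convexHull(c); a=cv2.contourArea(h)
        if not amin<a<amax or len(h)<6: continue
        (u,v),(A,B),_=cv2.fitEllipse(h)
        if A/B<0.75: continue
        w=ray(s,u,v,z); print('disc',np.round([u,v,A,B],1).tolist(),'world',np.round(w,4).tolist(),'diam %.3f'%(B*np.linalg.norm(w-s['position'])/s['fx']))
E
python3 - <<'E'
from h import *
s=snapshot('wrist'); g=cv2.cvtColor(s['frame'],cv2.COLOR_RGB2GRAY)
discs(s,g<60,0.006,1500,9000)
s=snapshot('top')
for n,p in dict(p1=[.442,-.235,.015],p2=[.423,-.108,.015]).items(): print(n,px(s,p))
hsv=cv2.cvtColor(s['frame'],cv2.COLOR_RGB2HSV)
m=cv2.inRange(hsv,(15,80,120),(30,255,255)); discs(s,m>0,0.015,150,900)
E
```

```text
disc [310.2, 265.2, 63.6, 70.7] world [0.5093, 0.4305, 0.006] diam 0.085
disc [212.5, 163.0, 56.7, 69.3] world [0.6138, 0.3072, 0.006] diam 0.079
p1 [443.05368667 265.12779525]
p2 [393.10810472 272.64154149]
disc [392.6, 273.0, 20.5, 20.5] world [0.4221, -0.1068, 0.015] diam 0.053
disc [441.1, 264.7, 20.1, 20.4] world [0.443, -0.23, 0.015] diam 0.054
disc [309.3, 139.5, 24.4, 24.8] world [0.7656, 0.1052, 0.015] diam 0.065
```

Call:
play_rows(
  plan=[
    [3.6,0.5,0,0,0,0],
    [3.6,0.5,0,0,0,0],
    [3.6,0.5,0,0,0,0],
    [3.6,0.5,0,0,0,0],
    [3.6,0.5,0,0,0,0],
    [3.6,0.5,0,0,0,0],
    [3.6,0.5,0,0,0,0],
    [3.6,0.5,0,0,0,0],
    [3.6,0.5,0,0,0,0],
    [3.6,0.5,0,0,0,0],
    [0,0,0,0,0,0],
  ],
)

```text
clock: 3.88
tool_pos: [0.4461, -0.0512, 0.2458]
orientation: [180.0, -0.0, -90.1]
force: [-0.4, 1.3, -1.2]
opening: 0.0872
gripper_force: 0.0
```

```bash
cat > dish.py <<'E'
from h import *
s=look('wrist',['petri_dish_a','sample_puck_a','puck_plate','objective_stand'],'w2')
hsv=cv2.cvtColor(s['frame'],cv2.COLOR_RGB2HSV)
discs(s,cv2.inRange(hsv,(10,80,100),(30,255,255))>0,0.015,800,9000)
g=cv2.cvtColor(s['frame'],cv2.COLOR_RGB2GRAY); discs(s,g<60,0.006,500,9000)
print(get_obs()['clock'],get_obs()['tool_pos'])
E
python3 dish.py
```

```text
petri_dish_a [(0.79, [0.4241, -0.1037, 0.0004])]
sample_puck_a [(0.82, [0.4433, 0.1564, -0.0001]), (0.78, [0.4506, 0.0308, 0.0015])]
puck_plate [(0.75, [0.6166, -0.2143, 0.0006])]
objective_stand [(0.77, [0.6111, 0.0159, 0.0019])]
disc [341.7, 110.4, 51.0, 52.9] world [0.4232, -0.1101, 0.015] diam 0.055
disc [173.9, 226.1, 37.7, 43.9] world [0.6123, 0.0188, 0.006] diam 0.054
disc [143.6, 36.2, 44.0, 51.8] world [0.6177, -0.1804, 0.006] diam 0.061
4.1333 [ 0.44781434 -0.04702573  0.24566123]
```

View pics/w2.png

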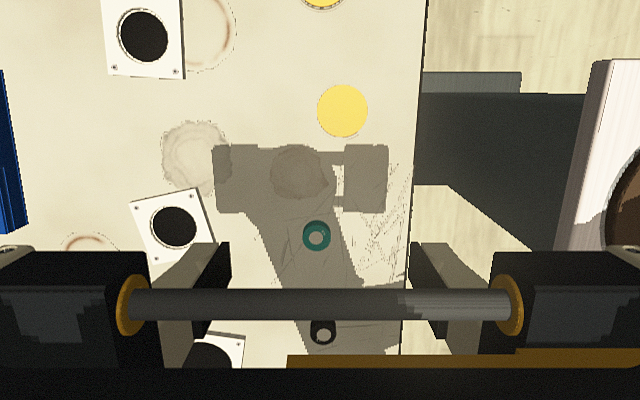

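The wrist view shows dish b at px (342,110), the puck recess at (143,36), the stand recess at (174,226), the teal puck at (316,236) and the black puck at (323,330). Next I'll descend on the dish at (0.423, -0.108).

Call:
play_rows(
  plan=[
    [2.9,1.25,2,0,0,0],
    [2.9,1.25,2,0,0,0],
    [0,0,3,0,0,0],
    [0,0,3,0,0,0],
    [0,0,3,0,0,0],
    [0,0,3,0,0,0],
    [0,0,3,0,0,0],
    [0,0,1.5,0,0,0],
    [0,0,1.0,0,0,0],
    [0,0,0,0,0,0],
    [0,0,0,0,0,0],
  ],
)

```text
clock: 5.05
tool_pos: [0.4226, -0.1054, 0.0302]
orientation: [179.9, -0.0, -89.9]
force: [-0.2, 0.7, 0.6]
opening: 0.0877
gripper_force: 0.0
```

Run:
```python
from h import *
P=[]
for i in range(2):
    s=snapshot('wrist'); o=get_obs(); P.append(o['tool_pos'])
print(P,o['orientation'],o['force'],s['position'])
cv2.imwrite('pics/w3.png',s['frame'][:,:,::-1])
```

```text
[array([ 0.42315773, -0.10542192,  0.0308657 ]), array([ 0.42336772, -0.10552621,  0.03124257])] [-1.79935861e+02  6.28566921e-03 -8.99246228e+01] [ 0.65654561 -0.3637724   0.302254  ] [ 0.42293639 -0.1857965   0.16984224]
```

View pics/w3.png

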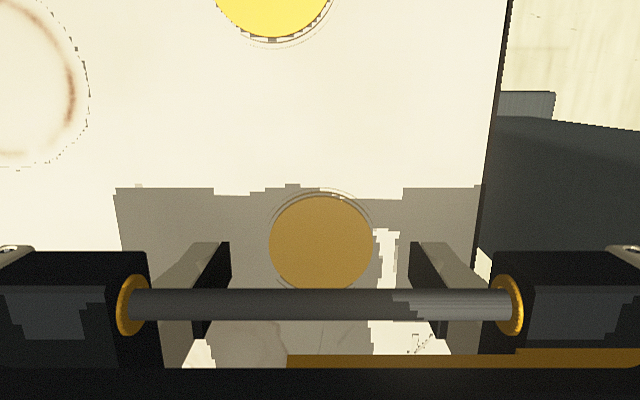

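The dish is between the fingers at px (320,245), with the other dish at the top (273,0). I'll check its offset from the TCP.

```bash
cat > yc.py <<'E'
from h import *
s=snapshot('wrist'); hsv=cv2.cvtColor(s['frame'],cv2.COLOR_RGB2HSV)
discs(s,cv2.inRange(hsv,(10,80,80),(30,255,255))>0,0.014,800,19000)
o=get_obs(); print(o['clock'],o['tool_pos'],px(s,o['tool_pos']),px(s,[*o['tool_pos'][:2],0.014]))
E
python3 yc.py
```

```text
disc [320.9, 243.9, 98.5, 104.3] world [0.4224, -0.1146, 0.014] diam 0.050
disc [271.1, -22.8, 119.5, 123.3] world [0.4419, -0.2268, 0.014] diam 0.056
5.2 [ 0.42341255 -0.10566495  0.03141929] [318.61237379 279.15659976] [318.73619815 260.77702481]
```

Run:
```python
from h import *
s=snapshot('wrist'); p=get_obs()['tool_pos']
for dx in (.044,-.044):
  for dy in (-.0095,.0095):
    for dz in (-.019,.019): print(dx,dy,dz,px(s,p+[dx,dy,dz]).round(1))
f=s['frame']; cv2.imwrite('pics/w4.png',cv2.resize(f[180:380,140:500],None,fx=2.2,fy=2.2,interpolation=2)[:,:,::-1])
```

```text
0.044 -0.0095 -0.019 [228.1 241.2]
0.044 -0.0095 0.019 [203.5 282.2]
0.044 0.0095 -0.019 [231.  276.2]
0.044 0.0095 0.019 [208.  324.6]
-0.044 -0.0095 -0.019 [410.1 241.5]
-0.044 -0.0095 0.019 [434.2 282.7]
-0.044 0.0095 -0.019 [407.2 276.5]
-0.044 0.0095 0.019 [429.6 325. ]
```

View pics/w4.png

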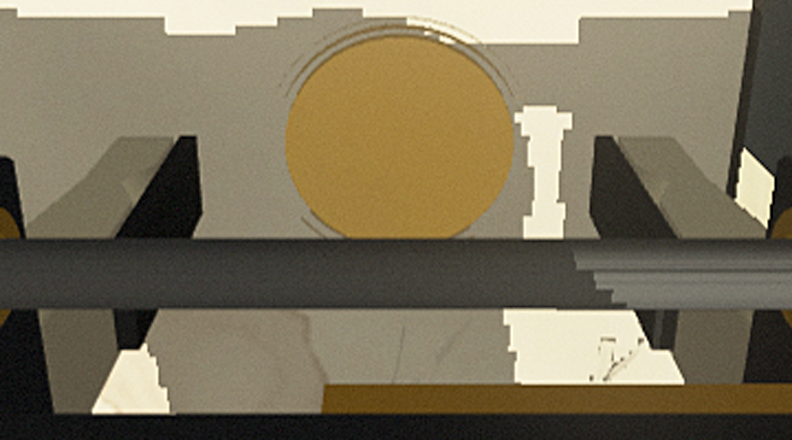

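Predicted and seen pad corners agree (row 241), so the dish really is about 7 mm further in -y. I'll correct that, descend and grip.

Call:
play_rows(
  plan=[
    [0.7,0,0,0,0,0],
    [0,0,0.5,0,0,0],
    [0,0,0,0,0,0],
  ],
)

```text
clock: 5.5
tool_pos: [0.4223, -0.1137, 0.0253]
orientation: [-180.0, 0.0, -90.1]
force: [-0.0, -0.3, 0.1]
opening: 0.0881
gripper_force: 0.0
```

Call:
play_rows(
  plan=[
    [0,0,0,0,0,0],
    [0,0,0,0,0,0],
    [0,0,0,0,0,0],
    [0,0,0,0,0,0],
    [0,0,0,0,0,0],
    [0,0,0,0,0,0],
    [0,0,0,0,0,0],
    [0,0,0,0,0,0],
  ],
  grip=5.5,
)

```text
clock: 6.17
tool_pos: [0.4225, -0.1133, 0.0256]
orientation: [-180.0, -0.0, -90.0]
force: [0.1, 1.4, -0.0]
opening: 0.0602
gripper_force: 30.0
```

```bash
python3 yc.py
```

```text
disc [319.6, 262.8, 99.4, 106.0] world [0.4221, -0.1152, 0.014] diam 0.051
disc [264.9, -19.5, 133.2, 153.1] world [0.4425, -0.232, 0.014] diam 0.068
6.2167 [ 0.42250628 -0.11325401  0.02559763] [318.66263248 279.23944427] [318.71765802 266.60881096]
```

Call:
play_rows(
  plan=[
    [0,0,-1.5,0,0,0],
    [0,0,-3.5,0,0,0],
    [0,0,-3.7,0,0,0],
    [0,0,-3.7,0,0,0],
    [-3.5,-1.6,0,0,0,0],
    [-3.5,-1.6,0,0,0,0],
    [-3.5,-1.6,0,0,0,0],
    [-3.5,-1.6,0,0,0,0],
    [-3.5,-1.6,0,0,0,0],
    [-3.5,-1.6,0,0,0,0],
    [-3.5,-1.6,0,0,0,0],
    [-3.5,-1.6,0,0,0,0],
    [-3.5,-1.6,0,0,0,0],
    [-3.5,-1.6,0,0,0,0],
    [-3.5,-1.6,0,0,0,0],
    [0,0,0,0,0,0],
    [0,0,0,0,0,0],
  ],
)

```text
clock: 7.63
tool_pos: [0.5986, 0.2734, 0.1481]
orientation: [179.9, -0.1, -89.9]
force: [0.2, -1.1, -0.6]
opening: 0.06
gripper_force: 30.0
```

```bash
cat > rc.py <<'E'
from h import *
import sys
s=look('wrist',sys.argv[2:],sys.argv[1])
g=cv2.cvtColor(s['frame'],cv2.COLOR_RGB2GRAY); discs(s,g<60,0.005,500,29000)
hsv=cv2.cvtColor(s['frame'],cv2.COLOR_RGB2HSV)
o=get_obs(); print(o['clock'],o['tool_pos'],o['opening'],o['gripper_force'])
E
python3 rc.py w5 dish_plate
```

```text
dish_plate []
disc [300.1, 222.2, 76.5, 84.3] world [0.6145, 0.3016, 0.005] diam 0.072
7.7333 [0.59795984 0.27133775 0.14881433] 0.06044603081637767 29.993107014888665
```

View pics/w5.png

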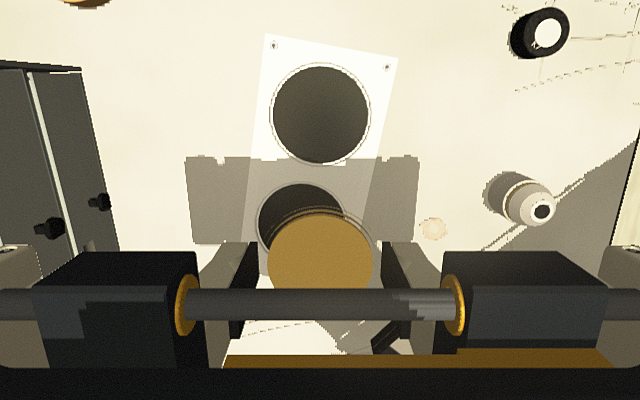

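Free recess at px (320,114); the second one is partly behind the held dish, around (298,222).

Run:
```python
from h import *
s=snapshot('wrist'); g=cv2.cvtColor(s['frame'],cv2.COLOR_RGB2GRAY)
for th in (80,100): discs(s,g[:175]<th,0.006,3000,12000)
print(ray(s,320,114,.006))
for p in ([.604,.21,.009],[.6145,.303,.009]): print(px(s,p))
print([ray(s,u,v,.009).round(4).tolist() for u,v in ((270,34),(396,57))])
```

```text
disc [318.2, 132.9, 63.8, 82.6] world [0.5985, 0.2244, 0.006] diam 0.066
disc [318.6, 117.4, 93.8, 95.9] world [0.5981, 0.2124, 0.006] diam 0.076
[0.59703121 0.20987344 0.006     ]
[310.91065057 114.4405138 ]
[299.25041442 227.53206263]
[[0.633, 0.1536, 0.009], [0.5414, 0.169, 0.009]]
```

Call:
play_rows(
  plan=[
    [-3.1,-1.4,0,0,0,0],
    [0,0,3.0,0,0,0],
    [0,0,3.0,0,0,0],
    [0,0,2.5,0,0,0],
    [0,0,1.5,0,0,0],
    [0,0,0.8,0,0,0],
    [0,0,0.5,0,0,0],
    [0,0,0.4,0,0,0],
    [0,0,0,0,0,0],
    [0,0,0,0,0,0],
  ],
)

```text
clock: 8.62
tool_pos: [0.6131, 0.3028, 0.0337]
orientation: [-179.9, 0.1, -90.0]
force: [0.2, -0.6, 0.0]
opening: 0.0605
gripper_force: 30.0
```

```bash
python3 rc.py w6; python3 yc.py
```

```text
disc [353.9, 58.1, 160.1, 167.8] world [0.5976, 0.2098, 0.005] diam 0.080
8.6667 [0.61314393 0.30298072 0.03382167] 0.06019158069633256 29.993103594897548
disc [319.6, 262.4, 99.1, 105.4] world [0.6128, 0.3051, 0.014] diam 0.053
8.7167 [0.61312417 0.30305289 0.0338166 ] [318.78940307 279.34131999] [318.92405376 258.67831771]
```

View pics/w6.png

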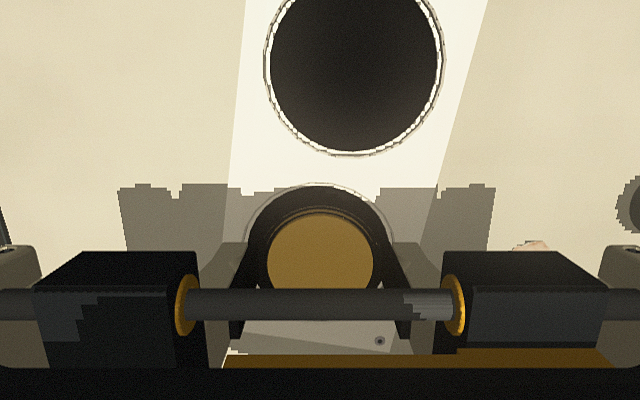

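The held dish sits over the +y recess, and the free recess measures (0.5976, 0.2098). I'll lower 3 mm and release.

Call:
play_rows(
  plan=[
    [0.1,0,0.3,0,0,0],
    [0,0,0,0,0,0],
    [0,0,0,0,0,0],
  ],
)

```text
clock: 8.97
tool_pos: [0.6133, 0.3022, 0.0306]
orientation: [-179.9, 0.1, -90.0]
force: [0.9, 0.3, 5.1]
opening: 0.0601
gripper_force: 30.0
```

Call:
play_rows(
  plan=[
    [0,0,0,0,0,0],
    [0,0,0,0,0,0],
    [0,0,0,0,0,0],
    [0,0,0,0,0,0],
    [0,0,0,0,0,0],
    [0,0,0,0,0,0],
    [0,0,-1.0,0,0,0],
    [0,0,-2.0,0,0,0],
    [0,0,-3.0,0,0,0],
    [0,0,-4.0,0,0,0],
    [0,0,-4.0,0,0,0],
    [0,0,0,0,0,0],
  ],
  grip=8.6,
)

```text
clock: 9.97
tool_pos: [0.6165, 0.3037, 0.1801]
orientation: [-179.3, 0.4, -89.9]
force: [1.8, 0.9, 2.3]
opening: 0.0859
gripper_force: 0.0
```

```bash
python3 yc.py;  python3 rc.py w7
python3 - <<'E'
from h import *
s=snapshot('top'); hsv=cv2.cvtColor(s['frame'],cv2.COLOR_RGB2HSV)
discs(s,cv2.inRange(hsv,(15,80,100),(30,255,255))>0,0.015,150,900)
E
```

```text
disc [325.4, 182.2, 58.7, 59.3] world [0.6129, 0.3042, 0.014] diam 0.053
10.0167 [0.61503611 0.30324367 0.17629511] [322.0042266  273.78370624] [322.9697005 181.2344997]
10.0667 [0.6135289  0.30243465 0.17309887] 0.08570231447476133 0.0
disc [441.1, 264.7, 19.8, 20.5] world [0.443, -0.23, 0.015] diam 0.054
disc [232.9, 199.2, 16.2, 19.1] world [0.6104, 0.301, 0.015] diam 0.050
disc [309.2, 139.7, 24.5, 24.8] world [0.7652, 0.1054, 0.015] diam 0.065
```

The dish is seated in recess 2. Before going to dish a, I'll check how far the microscope housing is from it.

Run:
```python
from h import *
s=snapshot('scene'); t=snapshot('top')
print('scene bottom px z=0',[ray(s,u,v,0).round(3).tolist() for u,v in ((483,283),(490,225))])
for h in (0,.05,.1,.15,.2): print(h,'top edge',ray(t,474,220,h).round(3)[:2],'corner',ray(t,480,275,h).round(3)[:2],px(s,ray(t,480,275,h)).round(),px(s,ray(t,474,170,h)).round())
cv2.imwrite('pics/sc1.png',cv2.resize(s['frame'][150:350,380:640],None,fx=3,fy=3)[:,:,::-1])
```

```text
scene bottom px z=0 [[0.531, -0.321, 0.0], [0.738, -0.312, 0.0]]
0 top edge [ 0.558 -0.321] corner [ 0.416 -0.333] [482. 329.] [493. 238.]
0.05 top edge [ 0.555 -0.306] corner [ 0.419 -0.317] [481. 306.] [492. 221.]
0.1 top edge [ 0.552 -0.29 ] corner [ 0.421 -0.302] [479. 282.] [490. 203.]
0.15 top edge [ 0.549 -0.275] corner [ 0.423 -0.286] [477. 256.] [489. 184.]
0.2 top edge [ 0.546 -0.26 ] corner [ 0.426 -0.271] [475. 227.] [487. 162.]
```

View pics/sc1.png

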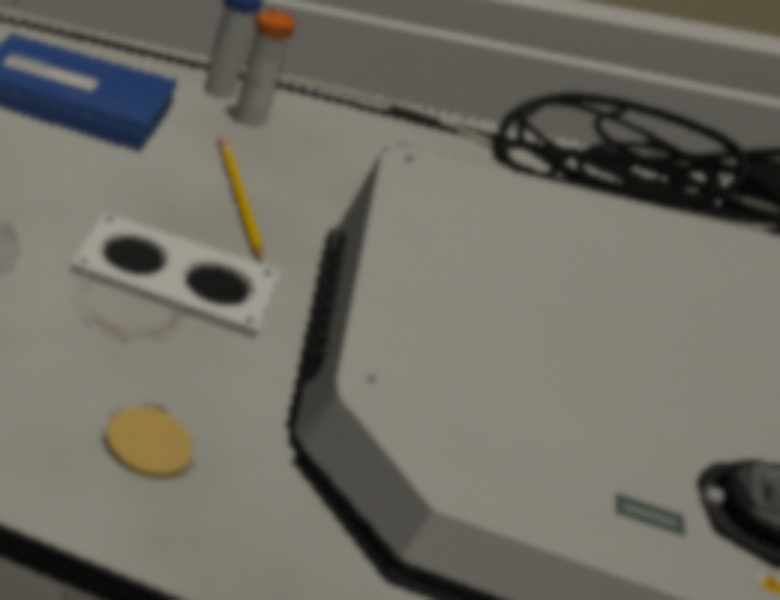

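The crop shows dish a at crop px (150,440). The microscope base is low and its wall stands at y ≈ -0.31, clear of the gripper body, whose edge will be at about -0.27. Moving to dish a.

Call:
play_rows(
  plan=[
    [3.8,1.22,0,0,0,0],
    [3.8,1.22,0,0,0,0],
    [3.8,1.22,0,0,0,0],
    [3.8,1.22,0,0,0,0],
    [3.8,1.22,0,0,0,0],
    [3.8,1.22,0,0,0,0],
    [3.8,1.22,0,0,0,0],
    [3.8,1.22,0,0,0,0],
    [3.8,1.22,0,0,0,0],
    [3.8,1.22,0,0,0,0],
    [3.8,1.22,0,0,0,0],
    [3.8,1.22,0,0,0,0],
    [3.8,1.22,0,0,0,0],
    [3.8,1.22,0,0,0,0],
    [0,0,3.6,0,0,0],
    [0,0,3.6,0,0,0],
    [0,0,2.8,0,0,0],
    [0,0,0,0,0,0],
    [0,0,0,0,0,0],
  ],
  grip=8.76,
)

```text
clock: 11.8
tool_pos: [0.4401, -0.2303, 0.0681]
orientation: [179.7, 0.0, -90.0]
force: [0.3, 0.8, 0.6]
opening: 0.0877
gripper_force: 0.0
```

```bash
python3 yc.py
```

```text
disc [312.2, 219.6, 83.5, 88.0] world [0.4437, -0.2379, 0.014] diam 0.051
11.85 [ 0.44166733 -0.23040084  0.06971235] [315.0766562  280.92692799] [315.68340924 231.63024048]
```

Call:
play_rows(
  plan=[
    [0.65,-0.1,0,0,0,0],
    [0,0,2.0,0,0,0],
    [0,0,1.4,0,0,0],
    [0,0,0.9,0,0,0],
    [0,0,0.1,0,0,0],
    [0,0,0,0,0,0],
    [0,0,0,0,0,0],
  ],
)

```text
clock: 12.43
tool_pos: [0.4435, -0.237, 0.0266]
orientation: [-179.9, -0.0, -90.0]
force: [-0.1, 0.5, -0.6]
opening: 0.0879
gripper_force: 0.0
```

```bash
python3 yc.py
```

```text
disc [319.1, 260.7, 98.5, 106.2] world [0.4434, -0.2395, 0.014] diam 0.051
12.4833 [ 0.44348737 -0.23691995  0.02663154] [318.75558678 279.26662637] [318.84875027 265.59813864]
```

Call:
play_rows(
  plan=[
    [0,0,0.1,0,0,0],
    [0,0,0,0,0,0],
    [0,0,0,0,0,0],
    [0,0,0,0,0,0],
    [0,0,0,0,0,0],
    [0,0,0,0,0,0],
    [0,0,0,0,0,0],
    [0,0,0,0,0,0],
    [0,0,-1.5,0,0,0],
    [0,0,-3.0,0,0,0],
    [0,0,-3.0,0,0,0],
    [0,0,-2.5,0,0,0],
  ],
  grip=5.5,
)

```text
clock: 13.48
tool_pos: [0.4427, -0.2369, 0.1261]
orientation: [-180.0, -0.0, -90.0]
force: [0.9, 0.0, -1.0]
opening: 0.0605
gripper_force: 30.0
```

Call:
play_rows(
  plan=[
    [-3.45,-1.18,0,0,0,0],
    [-3.45,-1.18,0,0,0,0],
    [-3.45,-1.18,0,0,0,0],
    [-3.45,-1.18,0,0,0,0],
    [-3.45,-1.18,0,0,0,0],
    [-3.45,-1.18,0,0,0,0],
    [-3.45,-1.18,0,0,0,0],
    [-3.45,-1.18,0,0,0,0],
    [-3.45,-1.18,0,0,0,0],
    [-3.45,-1.18,0,0,0,0],
    [-3.45,-1.18,0,0,0,0],
    [-3.45,-1.18,0,0,0,0],
    [-3.45,-1.18,0,0,0,0],
    [0,0,0,0,0,0],
    [0,0,3,0,0,0],
    [0,0,2.5,0,0,0],
    [0,0,1.5,0,0,0],
    [0,0,0,0,0,0],
    [0,0,0,0,0,0],
  ],
)

```text
clock: 15.07
tool_pos: [0.5957, 0.2113, 0.0538]
orientation: [179.9, -0.1, -90.0]
force: [0.6, 0.0, -0.3]
opening: 0.0604
gripper_force: 30.0
```

```bash
python3 yc.py;  python3 rc.py w8
```

```text
disc [319.3, 262.5, 105.2, 111.2] world [0.5954, 0.2237, 0.014] diam 0.063
15.1167 [0.59653306 0.21171653 0.05499373] [316.87395723 281.61333939] [317.26613602 242.79956558]
disc [293.7, 368.5, 106.9, 113.3] world [0.613, 0.3064, 0.005] diam 0.082
15.1667 [0.59693852 0.21196791 0.05572141] 0.060250203313690506 29.98081265934161
```

Call:
play_rows(
  plan=[
    [0.1,-0.05,0,0,0,0],
    [0,0,1.2,0,0,0],
    [0,0,0.7,0,0,0],
    [0,0,0.4,0,0,0],
    [0,0,0.2,0,0,0],
    [0,0,0,0,0,0],
    [0,0,0,0,0,0],
  ],
)

```text
clock: 15.75
tool_pos: [0.5962, 0.2103, 0.0298]
orientation: [180.0, -0.0, -90.0]
force: [-2.2, -1.5, 4.4]
opening: 0.0604
gripper_force: 30.0
```

Call:
play_rows(
  plan=[
    [0,0,0,0,0,0],
    [0,0,0,0,0,0],
    [0,0,0,0,0,0],
    [0,0,0,0,0,0],
    [0,0,0,0,0,0],
    [0,0,0,0,0,0],
    [0,0,-1.0,0,0,0],
    [0,0,-2.0,0,0,0],
    [0,0,-3.0,0,0,0],
    [0,0,-4.0,0,0,0],
    [0,0,-4.0,0,0,0],
    [0,0,0,0,0,0],
    [0,0,0,0,0,0],
  ],
  grip=8.6,
)

```text
clock: 16.83
tool_pos: [0.5981, 0.2115, 0.1739]
orientation: [-179.7, 0.2, -90.0]
force: [1.1, 0.0, -0.6]
opening: 0.0861
gripper_force: 0.0
```

```bash
python3 - <<'E'
from h import *
s=snapshot('wrist'); o=get_obs()
cv2.imwrite('pics/w9.png',s['frame'][:,:,::-1])
print(o['clock'],o['tool_pos'])
s=look('top',['sample_puck_a','spare_objective'])
E
python3 yc.py
```

```text
16.8833 [0.596955  0.2109716 0.1716018]
sample_puck_a [(0.56, [0.4432, 0.1575, 0.0008])]
spare_objective [(0.72, [0.5957, 0.2131, 0.0131]), (0.61, [0.4435, 0.2784, -0.0031])]
disc [300.8, 283.6, 55.3, 60.3] world [0.6129, 0.3042, 0.014] diam 0.058
disc [318.8, 187.9, 59.9, 61.4] world [0.596, 0.2114, 0.014] diam 0.053
disc [104.6, 52.3, 88.2, 115.5] world [0.7603, 0.1033, 0.014] diam 0.110
17.0833 [0.59605351 0.21023015 0.16845876] [318.57521149 278.87030598] [318.72679826 186.55700984]
```

View pics/w9.png

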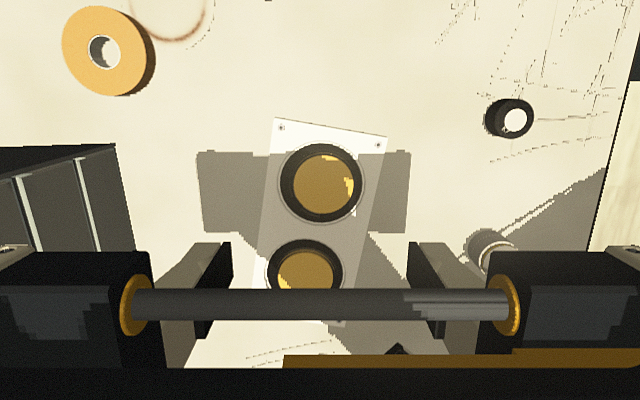

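Both dishes sit in their recesses (px (320,183) and (305,270)), and the black puck shows at (510,118). Moving to the black puck.

Call:
play_rows(
  plan=[
    [1.3,3.8,0,0,0,0],
    [1.3,3.8,0,0,0,0],
    [1.3,3.8,0,0,0,0],
    [1.3,3.8,0,0,0,0],
    [0,0,3.5,0,0,0],
    [0,0,3.5,0,0,0],
    [0,0,2.6,0,0,0],
    [0,0,0,0,0,0],
    [0,0,0,0,0,0],
  ],
  grip=8.76,
)

```text
clock: 17.83
tool_pos: [0.4438, 0.1579, 0.0725]
orientation: [179.8, -0.2, -90.0]
force: [0.6, 0.8, 0.6]
opening: 0.0875
gripper_force: 0.0
```

```bash
cat > pk.py <<'E'
from h import *
import sys
z=float(sys.argv[1]); s=look('wrist',sys.argv[3:],sys.argv[2])
g=cv2.cvtColor(s['frame'],cv2.COLOR_RGB2GRAY); hsv=cv2.cvtColor(s['frame'],cv2.COLOR_RGB2HSV)
print('dark');discs(s,g<50,z,800,20000)
print('teal');discs(s,cv2.inRange(hsv,(75,70,30),(100,255,255))>0,z,500,20000)
o=get_obs(); print(o['clock'],o['tool_pos'],px(s,[*o['tool_pos'][:2],z]),o['opening'],o['gripper_force'])
E
python3 pk.py 0.02 w10 sample_puck_b
```

```text
sample_puck_b [(0.71, [0.4428, 0.1552, -0.0008])]
dark
disc [427.0, 267.9, 41.5, 55.3] world [0.3787, 0.1805, 0.02] diam 0.035
disc [321.4, 227.7, 50.6, 52.9] world [0.4423, 0.1545, 0.02] diam 0.031
teal
disc [307.2, -6.3, 55.3, 60.0] world [0.4492, 0.0339, 0.02] diam 0.033
17.9333 [0.44541852 0.15916612 0.07443078] [315.93871766 235.15201875] 0.08769496207422482 0.0
```

View pics/w10.png

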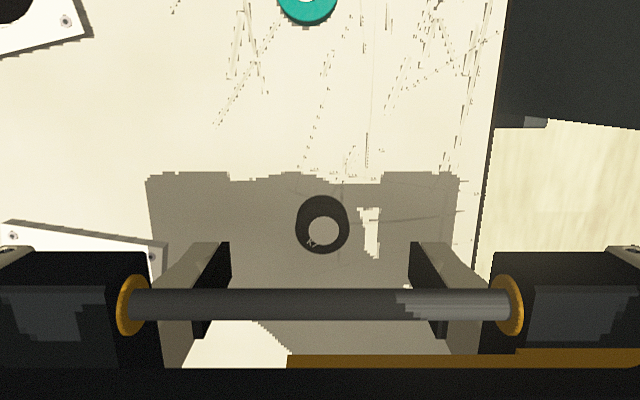

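The black puck is at px (322,228), about 3 mm toward -y of the TCP. I'll adjust, descend and grip.

Call:
play_rows(
  plan=[
    [0.35,0.2,0,0,0,0],
    [0,0,2.0,0,0,0],
    [0,0,1.5,0,0,0],
    [0,0,0.9,0,0,0],
    [0,0,0.4,0,0,0],
    [0,0,0,0,0,0],
    [0,0,0,0,0,0],
  ],
)

```text
clock: 18.52
tool_pos: [0.443, 0.1554, 0.0261]
orientation: [-180.0, 0.0, -90.0]
force: [0.2, -0.7, 0.9]
opening: 0.0876
gripper_force: 0.0
```

```bash
python3 pk.py 0.02 w11
```

```text
dark
teal
18.5667 [0.44312169 0.1555393  0.02630123] [318.52804386 272.52474491] 0.08758202114186649 0.0
```

Call:
play_rows(
  plan=[
    [0,0,0,0,0,0],
    [0,0,0,0,0,0],
    [0,0,0,0,0,0],
    [0,0,0,0,0,0],
    [0,0,0,0,0,0],
    [0,0,0,0,0,0],
    [0,0,0,0,0,0],
    [0,0,0,0,0,0],
    [0,0,0,0,0,0],
    [0,0,0,0,0,0],
    [0,0,-1.5,0,0,0],
    [0,0,-3.0,0,0,0],
    [0,0,-3.5,0,0,0],
    [0,0,-3.0,0,0,0],
  ],
  grip=2.5,
)

```text
clock: 19.73
tool_pos: [0.4424, 0.1549, 0.1371]
orientation: [180.0, -0.0, -90.0]
force: [1.3, 1.3, -1.1]
opening: 0.0304
gripper_force: 30.0
```

Call:
play_rows(
  plan=[
    [3.4,-1.93,0,0,0,0],
    [3.4,-1.93,0,0,0,0],
    [3.4,-1.93,0,0,0,0],
    [3.4,-1.93,0,0,0,0],
    [3.4,-1.93,0,0,0,0],
    [3.4,-1.93,0,0,0,0],
    [3.4,-1.93,0,0,0,0],
    [3.4,-1.93,0,0,0,0],
    [3.4,-1.93,0,0,0,0],
    [0,0,0,0,0,0],
    [0,0,0,0,0,0],
    [0,0,0,0,0,0],
  ],
)

```text
clock: 20.73
tool_pos: [0.6156, -0.1512, 0.1348]
orientation: [179.9, 0.0, -90.1]
force: [-0.4, 0.8, -0.5]
opening: 0.0301
gripper_force: 30.0
```

```bash
python3 pk.py 0.006 w12 puck_plate objective_stand
```

```text
puck_plate [(0.61, [0.6136, -0.2133, 0.0038])]
objective_stand [(0.69, [0.6119, 0.0196, -0.0006])]
dark
disc [310.2, 275.4, 94.6, 123.6] world [0.623, -0.0803, 0.006] diam 0.107
teal
20.8833 [ 0.61589673 -0.14988237  0.13570858] [318.4423615  196.66043549] 0.030271530555952664 29.999968295232975
```

View pics/w12.png

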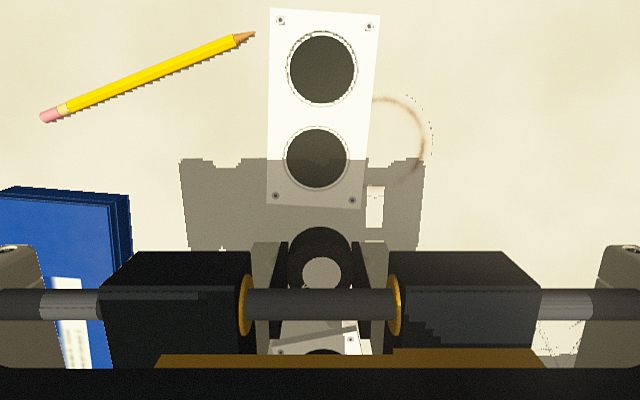

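Free recesses are at px (322,69) and (317,158), and the held puck is at (320,270). Computing positions.

Run:
```python
from h import *
s=snapshot('wrist'); g=cv2.cvtColor(s['frame'],cv2.COLOR_RGB2GRAY)
m=g<110; m[:, :270]=0; m[:,372:]=0; m[115:125]=0; m[190:]=0
discs(s,m,0.006,1000,12000)
for p in ((322,69),(317,158)): print(ray(s,*p,.006).round(4))
print(get_obs()['tool_pos'],s['position'])
```

```text
disc [316.6, 156.0, 58.5, 59.5] world [0.6178, -0.1808, 0.006] diam 0.046
disc [322.4, 67.2, 63.8, 67.7] world [0.6136, -0.2445, 0.006] diam 0.051
[ 0.6138 -0.2433  0.006 ]
[ 0.6175 -0.1792  0.006 ]
[ 0.61602143 -0.14977308  0.13585717] [ 0.61562716 -0.2302764   0.27465318]
```

Call:
play_rows(
  plan=[
    [3.2,0.1,0,0,0,0],
    [3.2,0.1,0,0,0,0],
    [3.0,0,0,0,0,0],
    [0,0,3.0,0,0,0],
    [0,0,3.0,0,0,0],
    [0,0,2.0,0,0,0],
    [0,0,0.8,0,0,0],
    [0,0,0,0,0,0],
    [0,0,0,0,0,0],
    [0,0,0,0,0,0],
  ],
)

```text
clock: 21.77
tool_pos: [0.6156, -0.2446, 0.0494]
orientation: [-179.9, -0.0, -89.9]
force: [0.6, -0.5, 1.0]
opening: 0.03
gripper_force: 30.0
```

```bash
python3 pk.py 0.006 w13
```

```text
dark
teal
21.8167 [ 0.61555756 -0.24462622  0.04953552] [319.11175642 239.11576545] 0.0303475887175519 29.999902169874986
```

View pics/w13.png

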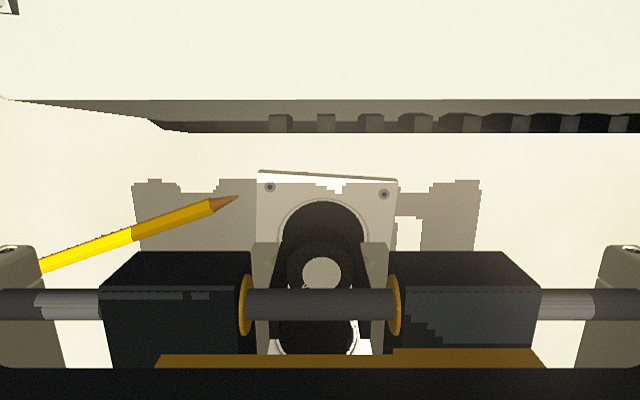

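The puck is over the far recess and the pencil tip is near (238,195). I'll lower, open only partly to keep clear of the pencil, and retreat.

Call:
play_rows(
  plan=[
    [0,0.15,0.8,0,0,0],
    [0,0,0.5,0,0,0],
    [0,0,0.35,0,0,0],
    [0,0,0.2,0,0,0],
    [0,0,0,0,0,0],
    [0,0,0,0,0,0],
  ],
)

```text
clock: 22.32
tool_pos: [0.6125, -0.2448, 0.0305]
orientation: [180.0, -0.0, -90.0]
force: [-5.2, 4.0, 13.1]
opening: 0.0304
gripper_force: 30.0
```

Call:
play_rows(
  plan=[
    [0,0,0,0,0,0],
    [0,0,0,0,0,0],
    [0,0,0,0,0,0],
    [0,0,0,0,0,0],
    [0,0,0,0,0,0],
    [0,0,0,0,0,0],
    [0,0,-1.0,0,0,0],
    [0,0,-2.0,0,0,0],
    [0,0,-3.0,0,0,0],
    [0,0,-4.0,0,0,0],
    [0,0,-4.0,0,0,0],
    [0,0,0,0,0,0],
    [0,0,0,0,0,0],
  ],
  grip=5.0,
)

```text
clock: 23.4
tool_pos: [0.6145, -0.2452, 0.1734]
orientation: [-179.6, -0.1, -90.0]
force: [-0.1, -0.4, -1.8]
opening: 0.0499
gripper_force: 0.0
```

```bash
python3 pk.py 0.006 w14 sample_puck_b; python3 -c "
import cv2;cv2.imwrite('pics/w14c.png',cv2.imread('pics/w14.png')[100:340,200:460])"
```

```text
sample_puck_b [(0.82, [0.6136, -0.2443, 0.0046])]
dark
teal
23.5 [ 0.61241086 -0.24468714  0.1693717 ] [322.72263882 183.40280619] 0.0497215635854747 0.0
```

View pics/w14c.png

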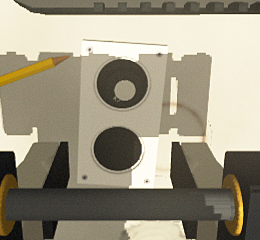

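The black puck sits flat in the far recess (crop px (122,85)), and the near recess at (117,147) is free. Next is the teal puck.

Call:
play_rows(
  plan=[
    [-3.45,2.0,0,0,0,0],
    [-3.45,2.0,0,0,0,0],
    [-3.45,2.0,0,0,0,0],
    [-3.45,2.0,0,0,0,0],
    [-3.45,2.0,0,0,0,0],
    [-3.45,2.0,0,0,0,0],
    [-3.45,2.0,0,0,0,0],
    [-3.45,2.0,0,0,0,0],
    [0,0,3.5,0,0,0],
    [0,0,3.5,0,0,0],
    [0,0,2.3,0,0,0],
    [0,0,0,0,0,0],
    [0,0,0,0,0,0],
  ],
  grip=8.0,
)

```text
clock: 24.58
tool_pos: [0.4516, 0.0305, 0.0749]
orientation: [179.8, -0.1, -90.0]
force: [-0.0, -0.0, 0.8]
opening: 0.08
gripper_force: 0.0
```

```bash
python3 pk.py 0.018 w15 sample_puck_a; python3 pk.py 0.018 w16 sample_puck_a
```

```text
sample_puck_a [(0.58, [0.4509, 0.0336, 0.0002])]
dark
disc [57.1, 205.4, 68.8, 86.7] world [0.603, 0.0149, 0.018] diam 0.062
teal
disc [321.3, 225.1, 50.8, 54.1] world [0.45, 0.0273, 0.018] diam 0.032
24.6833 [0.45347942 0.03119228 0.07689026] [315.33330967 231.18719511] 0.07994734874726848 0.0
sample_puck_a [(0.91, [0.4513, 0.0322, -0.0006])]
dark
disc [63.8, 202.7, 68.7, 86.0] world [0.6029, 0.0148, 0.018] diam 0.062
teal
disc [325.4, 223.3, 49.4, 53.2] world [0.4497, 0.0277, 0.018] diam 0.032
24.7833 [0.4537942  0.03135852 0.07735704] [318.43139331 228.95152985] 0.08036228083602308 0.0
```

Call:
play_rows(
  plan=[
    [0.25,0.35,0,0,0,0],
    [0,0,2.2,0,0,0],
    [0,0,1.6,0,0,0],
    [0,0,0.9,0,0,0],
    [0,0,0.4,0,0,0],
    [0,0,0,0,0,0],
    [0,0,0,0,0,0],
  ],
)

```text
clock: 25.37
tool_pos: [0.4496, 0.0287, 0.0257]
orientation: [-180.0, 0.0, -90.0]
force: [-0.3, 0.6, 0.7]
opening: 0.0803
gripper_force: 0.0
```

```bash
python3 pk.py 0.018 w17
```

```text
dark
teal
disc [319.3, 264.2, 68.1, 76.5] world [0.4494, 0.0254, 0.018] diam 0.036
25.4167 [0.44984192 0.02884347 0.02588269] [318.30903367 270.901444  ] 0.08008033964899283 0.0
```

Call:
play_rows(
  plan=[
    [0.1,0,0,0,0,0],
    [0,0,0,0,0,0],
    [0,0,0,0,0,0],
    [0,0,0,0,0,0],
    [0,0,0,0,0,0],
    [0,0,0,0,0,0],
    [0,0,0,0,0,0],
    [0,0,0,0,0,0],
    [0,0,0,0,0,0],
    [0,0,0,0,0,0],
    [0,0,-1.5,0,0,0],
    [0,0,-3.0,0,0,0],
    [0,0,-3.0,0,0,0],
    [0,0,-2.5,0,0,0],
  ],
  grip=2.5,
)

```text
clock: 26.58
tool_pos: [0.4492, 0.0276, 0.1267]
orientation: [-180.0, -0.0, -90.0]
force: [0.4, 0.3, -1.3]
opening: 0.0303
gripper_force: 30.0
```

Call:
play_rows(
  plan=[
    [2.98,-2.4,0,0,0,0],
    [2.98,-2.4,0,0,0,0],
    [2.98,-2.4,0,0,0,0],
    [2.98,-2.4,0,0,0,0],
    [2.98,-2.4,0,0,0,0],
    [2.98,-2.4,0,0,0,0],
    [2.98,-2.4,0,0,0,0],
    [0,0,0,0,0,0],
    [0,0,3.0,0,0,0],
    [0,0,2.5,0,0,0],
    [0,0,1.5,0,0,0],
    [0,0,0,0,0,0],
    [0,0,0,0,0,0],
  ],
)

```text
clock: 27.67
tool_pos: [0.6166, -0.181, 0.0542]
orientation: [179.9, -0.0, -90.0]
force: [0.6, 0.4, 0.2]
opening: 0.0308
gripper_force: 30.0
```

```bash
python3 pk.py 0.044 w18
python3 - <<'E'
from h import *
s=snapshot('wrist'); o=get_obs(); p=o['tool_pos']; print(p,px(s,[.6177,-.180,.006]),px(s,[.6137,-.244,.025]))
g=cv2.cvtColor(s['frame'],cv2.COLOR_RGB2GRAY)
print([int(x) for x in g[150:300:5,320]])
E
```

```text
dark
teal
disc [319.4, 266.0, 68.1, 75.9] world [0.6163, -0.1821, 0.044] diam 0.036
27.7167 [ 0.61757574 -0.18099654  0.05550104] [316.60620732 268.00263093] 0.030239813356277883 29.974351998826023
[ 0.61811216 -0.18096085  0.05624389] [318.69329162 236.50305084] [327.04783601 126.92000514]
[49, 74, 69, 62, 148, 240, 242, 125, 145, 124, 47, 50, 39, 38, 40, 36, 57, 49, 46, 60, 68, 60, 116, 115, 115, 116, 123, 115, 36, 43]
```

Aligned to within about 1 mm. Lowering 2.5 cm, releasing and retreating.

Call:
play_rows(
  plan=[
    [-0.1,0,1.2,0,0,0],
    [0,0,0.7,0,0,0],
    [0,0,0.4,0,0,0],
    [0,0,0.2,0,0,0],
    [0,0,0,0,0,0],
    [0,0,0,0,0,0],
  ],
)

```text
clock: 28.27
tool_pos: [0.6174, -0.1799, 0.0302]
orientation: [-180.0, -0.0, -90.0]
force: [-0.7, -0.1, -0.4]
opening: 0.0307
gripper_force: 30.0
```

Call:
play_rows(
  plan=[
    [0,0,0,0,0,0],
    [0,0,0,0,0,0],
    [0,0,0,0,0,0],
    [0,0,0,0,0,0],
    [0,0,0,0,0,0],
    [0,0,0,0,0,0],
    [0,0,-1.0,0,0,0],
    [0,0,-2.0,0,0,0],
    [0,0,-3.0,0,0,0],
    [0,0,-4.0,0,0,0],
    [0,0,-4.0,0,0,0],
    [0,0,0,0,0,0],
    [0,0,0,0,0,0],
  ],
  grip=5.0,
)

```text
clock: 29.35
tool_pos: [0.619, -0.18, 0.1743]
orientation: [-179.6, -0.0, -90.0]
force: [-0.7, 0.6, -1.2]
opening: 0.0498
gripper_force: 0.0
```

```bash
python3 pk.py 0.022 w19 sample_puck_a puck_plate
python3 - <<'E'
from h import *
look('top',['sample_puck_a','spare_objective','objective_stand'])
look('scene',['sample_puck_a','spare_objective','objective_stand'])
E
```

```text
sample_puck_a [(0.86, [0.6118, -0.2415, 0.004]), (0.77, [0.6179, -0.1753, 0.0043])]
puck_plate [(0.83, [0.616, -0.2149, 0.0025])]
dark
teal
disc [322.8, 188.8, 33.9, 36.6] world [0.6169, -0.1787, 0.022] diam 0.031
29.5 [ 0.61655985 -0.17983412  0.16955557] [323.19906429 187.5004316 ] 0.050147769009433706 0.0
sample_puck_a [(0.39, [0.6192, -0.1784, 0.002])]
spare_objective [(0.65, [0.4414, 0.2743, -0.0042]), (0.26, [0.6047, 0.259, 0.0005])]
objective_stand [(0.63, [0.6104, 0.0225, 0.0013])]
sample_puck_a [(0.63, [0.6088, -0.2408, 0.0073]), (0.61, [0.6189, -0.1746, 0.0076])]
spare_objective [(0.68, [0.4401, 0.2727, -0.0015])]
objective_stand [(0.82, [0.6112, 0.0253, -0.0006])]
```

Call:
play_rows(
  plan=[
    [-3.8,1.46,0,0,0,0],
    [-3.8,1.46,0,0,0,0],
    [-3.8,1.46,0,0,0,0],
    [-3.8,1.46,0,0,0,0],
    [-3.8,1.46,0,0,0,0],
    [-3.8,1.46,0,0,0,0],
    [-3.8,1.46,0,0,0,0],
    [-3.8,1.46,0,0,0,0],
    [-3.8,1.46,0,0,0,0],
    [-3.8,1.46,0,0,0,0],
    [-3.8,1.46,0,0,0,0],
    [-3.8,1.46,0,0,0,0],
    [0,0,3.0,0,0,0],
    [0,0,3.0,0,0,0],
    [0,0,0,0,0,0],
    [0,0,0,0,0,0],
    [0,0,0,0,0,0],
  ],
  grip=8.6,
)

```text
clock: 31.32
tool_pos: [0.4429, 0.2763, 0.1112]
orientation: [-180.0, 0.0, -90.0]
force: [0.7, -0.0, 0.3]
opening: 0.0862
gripper_force: 0.0
```

Run:
```python
from h import *
for i in range(2): s=look('wrist',['spare_objective'])
g=cv2.cvtColor(s['frame'],cv2.COLOR_RGB2GRAY); o=get_obs(); p=o['tool_pos']
print(o['clock'],p,px(s,[*p[:2],.05]),px(s,[*p[:2],0]))
m=g<60; m[:130]=0; m[240:]=0; m[:,:260]=0; m[:,380:]=0
discs(s,m,.05,30,3000)
cv2.imwrite('pics/w20.png',s['frame'][:,:,::-1])
for r in range(140,290,8): print(r,''.join(' .:-=+*#%@'[::-1][min(9,int(v)//26)] for v in g[r,260:380:2]))
```

```text
spare_objective [(0.93, [0.4394, 0.2762, -0.0])]
spare_objective [(0.9, [0.4387, 0.2758, 0.0019])]
31.5167 [0.44300647 0.27632684 0.11154744] [319.51585581 226.44132842] [319.63855831 201.23745848]
disc [322.9, 226.2, 15.8, 17.5] world [0.441, 0.2762, 0.05] diam 0.011
140 ............................................................
148 ............................................................
156 ............................................................
164 ...------++++++++++++++++++:::........................+=++++
172 +++++++++++++++++++++++++++++++++++::::::::::::::-::::++++++
180 ++++++++++++++++++++++++++++*******+=+++++++++++++++++++++++
188 ++++++++++++++++++++++*******************+++++++++++++++++++
196 ++++++++++++++++++++**++***+*++++++++**++***++*.......++++++
204 ++++++++++++++++++++******+*++++++++****+**+*+++.:....++++++
212 +++++++++++++++++++****++++++++++++++++++***++++.....+++++++
220 ++++++++++++++++++****+++++++@%%%%%+++++++***+++++++++++++++
228 +++++++*++++++++++++***+*++#%%%%%%%%*+++**#+++++++++++++++++
236 +++++++++++++++++++++++*****++++++++****++++++++++++++++++++
244 *+++++++++++++++++++++++++++++*+++++++++++++++*+++++++++++++
252 ++++++++++++++++++*++++++++++++++++++*++++++++++++++++++++++
260 *++++++++++++++++*+++++++++++*+++*+++++*+++++++++++++*++++++
268 ++++++++++++++++++++++++++++++++++++++++*+++++++++++++++++++
276 +++++++++++++++++++++++++++++++++++++++++*++++++++++++++++++
284 ++++++++++++++++++++++++++++++++++++++++++++++++++++++++++++
```

The lens centre puts the objective at (0.441, 0.2762). I'll descend around it and grip.

Call:
play_rows(
  plan=[
    [0,0.2,0,0,0,0],
    [0,0,2.5,0,0,0],
    [0,0,2.5,0,0,0],
    [0,0,2.0,0,0,0],
    [0,0,1.0,0,0,0],
    [0,0,0.4,0,0,0],
    [0,0,0,0,0,0],
    [0,0,0,0,0,0],
    [0,0,0,0,0,0],
  ],
)

```text
clock: 32.27
tool_pos: [0.4408, 0.2767, 0.0272]
orientation: [-179.9, 0.1, -90.0]
force: [0.1, -0.4, 0.3]
opening: 0.0861
gripper_force: 0.0
```

Call:
play_rows(
  plan=[
    [0,0,0,0,0,0],
    [0,0,0,0,0,0],
    [0,0,0,0,0,0],
    [0,0,0,0,0,0],
    [0,0,0,0,0,0],
    [0,0,0,0,0,0],
    [0,0,0,0,0,0],
    [0,0,0,0,0,0],
    [0,0,0,0,0,0],
    [0,0,0,0,0,0],
  ],
  grip=2.8,
)

```text
clock: 33.1
tool_pos: [0.4403, 0.2762, 0.0261]
orientation: [-180.0, 0.0, -90.0]
force: [0.1, -0.3, -0.6]
opening: 0.0349
gripper_force: 30.0
```

Call:
play_rows(
  plan=[
    [0,0,-1.5,0,0,0],
    [0,0,-3.0,0,0,0],
    [0,0,-4.0,0,0,0],
    [0,0,-3.5,0,0,0],
    [2.66,-2.45,0,0,0,0],
    [2.66,-2.45,0,0,0,0],
    [2.66,-2.45,0,0,0,0],
    [2.66,-2.45,0,0,0,0],
    [2.66,-2.45,0,0,0,0],
    [2.66,-2.45,0,0,0,0],
    [2.66,-2.45,0,0,0,0],
    [0,0,0,0,0,0],
    [0,0,0,0,0,0],
    [0,0,0,0,0,0],
  ],
)

```text
clock: 34.27
tool_pos: [0.611, 0.0894, 0.1452]
orientation: [179.9, -0.0, -90.1]
force: [0.1, -0.2, -1.6]
opening: 0.0348
gripper_force: 30.0
```

Run:
```python
from h import *
s=look('wrist',['objective_stand'],'w21')
g=cv2.cvtColor(s['frame'],cv2.COLOR_RGB2GRAY); o=get_obs(); p=o['tool_pos']
print(o['clock'],p,px(s,[.612,.02,.006]),o['opening'])
for th in (70,90,110):
    m=g<th; m[205:]=0; m[:,:200]=0; m[:,430:]=0
    discs(s,m,.006,600,12000)
```

```text
objective_stand [(0.62, [0.6114, 0.0192, -0.0045])]
34.3667 [0.6108356  0.09047019 0.14584003] [317.24752203 103.40859064] 0.034816982637495546
disc [316.6, 102.2, 65.1, 66.9] world [0.6125, 0.0191, 0.006] diam 0.052
```

Call:
play_rows(
  plan=[
    [3.6,-0.1,0,0,0,0],
    [3.5,0,0,0,0,0],
    [0,0,3.0,0,0,0],
    [0,0,3.0,0,0,0],
    [0,0,2.5,0,0,0],
    [0,0,1.0,0,0,0],
    [0,0,0,0,0,0],
    [0,0,0,0,0,0],
    [0,0,0,0,0,0],
  ],
)

```text
clock: 35.12
tool_pos: [0.6138, 0.0198, 0.0528]
orientation: [-179.9, 0.0, -89.9]
force: [-0.3, -0.8, -1.8]
opening: 0.0345
gripper_force: 30.0
```

Run:
```python
from h import *
s=look('wrist',['objective_stand','spare_objective'],'w22'); o=get_obs(); print(o['clock'],o['tool_pos'],o['orientation'],o['opening'])
```

```text
objective_stand []
spare_objective [(0.79, [0.6106, 0.0198, 0.0293])]
35.2667 [0.61353452 0.01939486 0.05271669] [-1.79851846e+02  4.46611501e-02 -8.99849362e+01] 0.03493955524403412
```

Call:
play_rows(
  plan=[
    [0,0.1,1.0,0,0,0],
    [0,0,0.6,0,0,0],
    [0,0,0.3,0,0,0],
    [0,0,0.2,0,0,0],
    [0,0,0,0,0,0],
    [0,0,0,0,0,0],
    [0,0,0,0,0,0],
  ],
)

```text
clock: 35.85
tool_pos: [0.6109, 0.0186, 0.031]
orientation: [179.9, -0.0, -90.0]
force: [-6.2, 1.2, 13.4]
opening: 0.0347
gripper_force: 30.0
```

The objective is touching the recess floor. Releasing and rising clear.

Call:
play_rows(
  plan=[
    [0,0,0,0,0,0],
    [0,0,0,0,0,0],
    [0,0,0,0,0,0],
    [0,0,0,0,0,0],
    [0,0,0,0,0,0],
    [0,0,0,0,0,0],
    [0,0,-1.0,0,0,0],
    [0,0,-2.0,0,0,0],
    [0,0,-3.0,0,0,0],
    [0,0,-4.0,0,0,0],
    [0,0,-4.0,0,0,0],
    [-3.0,0,0,0,0,0],
    [-3.0,0,0,0,0,0],
    [0,0,0,0,0,0],
    [0,0,0,0,0,0],
    [0,0,0,0,0,0],
  ],
  grip=7.0,
)

```text
clock: 37.18
tool_pos: [0.6114, 0.0789, 0.1705]
orientation: [-180.0, -0.0, -90.0]
force: [-0.7, 0.2, -0.3]
opening: 0.07
gripper_force: 0.0
```

Run:
```python
from h import *
o=get_obs(); print(o['clock'],o['tool_pos'],o['opening'])
for c in ('wrist','scene','top'):
    print(c); s=look(c,['spare_objective','objective_stand','sample_puck_a','petri_dish_a','filter_box','tape'],'end_'+c)
    if c=='wrist':
        g=cv2.cvtColor(s['frame'],cv2.COLOR_RGB2GRAY); m=g<70; u,v=px(s,[.612,.019,.055]).astype(int); print(u,v)
        w=np.zeros_like(m); w[max(v-25,0):v+25,u-25:u+25]=1; discs(s,m&w,.055,40,3000)
    hsv=cv2.cvtColor(s['frame'],cv2.COLOR_RGB2HSV)
    if c=='top': discs(s,cv2.inRange(hsv,(15,80,80),(30,255,255))>0,0.018,100,900)
```

```text
37.1833 [0.61141927 0.07886166 0.17046314] 0.0700072495534155
wrist
spare_objective [(0.78, [0.6088, 0.0201, 0.0058])]
objective_stand []
sample_puck_a []
petri_dish_a [(0.79, [0.5953, 0.2175, 0.0048])]
filter_box []
tape [(0.8, [0.7683, 0.1068, 0.0002])]
318 118
scene
spare_objective [(0.72, [0.6082, 0.0176, 0.0044])]
objective_stand [(0.89, [0.6112, 0.0228, -0.0018]), (0.53, [0.6049, 0.2608, -0.0005]), (0.37, [0.5133, 0.4256, 0.0028]), (0.35, [0.7645, 0.1066, 0.0007])]
sample_puck_a [(0.73, [0.6069, 0.0163, 0.0029]), (0.63, [0.6124, -0.2437, 0.0063]), (0.44, [0.6167, -0.1788, 0.0037])]
petri_dish_a [(0.77, [0.5967, 0.212, 0.0054]), (0.6, [0.6136, 0.3091, 0.0031])]
filter_box [(0.86, [0.512, 0.4271, -0.0004])]
tape [(0.8, [0.7673, 0.1055, 0.0006])]
top
spare_objective [(0.52, [0.6101, 0.023, 0.0021])]
objective_stand [(0.8, [0.6127, 0.023, 0.0012])]
sample_puck_a [(0.62, [0.6183, -0.177, 0.002]), (0.49, [0.613, -0.2416, 0.0046])]
petri_dish_a []
filter_box []
tape [(0.41, [0.7651, 0.1042, -0.0001])]
```

All five things are in their recesses by the numbers, and the tape and box have not moved. One check that the objective stands upright, from its lens position.

Run:
```python
from h import *
s=snapshot('wrist'); g=cv2.cvtColor(s['frame'],cv2.COLOR_RGB2GRAY)
u,v=px(s,[.611,.019,.055]).astype(int); print(u,v, px(s,[.611,.019,.005]))
for r in range(v-44,v+44,4): print(r,''.join('@%#*+=-:. '[min(9,int(x)//26)] for x in g[r,u-70:u+70:2]))
```

```text
319 118 [319.80297825 113.91504149]
74 .         .                                             ... ....  ....
78  .                                                      .      .  ....
82 ..  ..      .                .:        ..                      . .    
86  . .       =             .-  *#********#*  -.                       ..
90  .    .                : +#*******####*****#  .          .            
94                         #*****+. :==---. :#**#                        
98    .   .            = *****#..---------:---.:**+ :                    
102  .    . .          . **#**-:---...........---.*** .                   
106         .          : ****----:....:........:---#*.=                   
110  .                 :#****.=-....         ....-- ** .                  
114 ..                . #***=:--...  +*****+  ...=--## .                  
118                    :****+==..:. .*******  =..:--#* .                  
122 ... . .   .        - ****.==:::  #******  ...=- *=                    
126  .      ..         . +#**+-=:::-  .--.   ::.-=:#= :                   
130 .. ..               . #****:==:::::. .:::::==.#= .                    
134 .............        .  #**#--=+-:::::::-==.##                        
138 ..... . ....           .- ****#=--=++==:=**#  .                       
142 ....... ... ..            .  :##*#*#####-  .                          
146 .. . .  ...  .                ..       :                 :.   .      .
150 .... ....... .                                                    .   
154 +++++= . .           -----                             .:========== +=
158 ======+==+======----==-----------:               +====================
```

```bash
python3 -c "
from plant import *
print(close_job())"
```

```text
the job is handed in; nothing more can be done
None
```

The job is handed in at about 37 s of the 106 s allowed: both dishes, then both pucks, then the objective (upright) sit released in their own recesses, the filter box and tape are where they were, and no verdict came back.

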